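# Refit the return spring on its plate

### The job

Put the return spring back on the spring plate of the stick press: first push the spring's pin fully down into the hole of the bored block, then stretch the spring and hook its claw behind the far post, so that the spring stays stretched between hole and post when you let go. Do not push the brush, the stick bundle or the tape roll about.

Things in the scene. Friction and masses are not known exactly. Their poses are not given: they have to be found in the camera images.
- spring: Loose steel tension spring, 164 mm long, 36 wide, 72 high, about 160 g, standing on its pin (one end) and its claw (other end). Origin: pin tip centre; x along the spring from pin to claw, z up. Pin 12 mm in diameter, z 0 to 28, tapered tip. Coil 24 mm in diameter, axis at z 42. Stiff against bending: the ends stay in line and parallel, only their distance changes.
- pin_head (a point): Grip point of the pin end, on the pin's axis, 58 mm above the pin tip. Here is the head, a block 36 mm along the spring, 22 mm across, 44 mm high, whose top is 14 mm above this point and whose underside (30 mm below this point) is the shoulder of the pin. Grip it across the 22 mm.
- pin_tip (a point): Centre of the lower end of the pin. Pin and hole are round, so the spring can be swung round level about the pin once the pin is in.
- claw_grip (a point): Grip point of the claw end, 130 mm from the pin's axis when unstretched: a block 36 mm along the spring, 22 mm across, 44 mm high, its top 14 mm above this point, its underside 30 mm below. Grip it across the 22 mm. The block passes over the post with about 6 mm to spare; the claw below does not: bring the claw round behind the post from the side with the spring stretched, then let it back.
- claw_pocket (a point): Where the post's axis lies when hooked: 127 mm from the pin's axis unstretched, 14 mm above the claw's underside (the spring's z 0). Claw: a wall 36 mm wide, 8 to 18 mm beyond this point, and at each side a 7 mm thick cheek reaching from the wall to 2 mm nearer the pin than this point; pocket 21 mm wide, open to the pin and downwards. The cheeks pass behind the post from about 35 mm of stretch.
- spring_claw (a joint): Stretch of the spring in m: 0 unstretched, 0.06 the stop. Pull is 2 N at 0 and grows by 2 N for each 10 mm. Hooked on the post it reads 0.023.
- spring_plate: Fixed aluminium plate 230 x 120 x 5 mm on the table. Origin: centre of its underside; x points from the bored block to the post. The bored block, 46 x 46 mm, stands at x = -90 mm, its top 36 mm above the table; the upright post, 16 mm in diameter, stands at x = +60 mm, 150 mm from the hole, its top 30 mm above the table. A tall crate stands behind the plate.
- hole_mouth (a point): Centre of the upright hole at the bored block's top face, 36 mm above the table; 15 mm in diameter, 2 mm chamfer, 31 mm deep. With the pin fully in, the head rests on the block, the pin tip is 28 mm below this point, and the claw's underside is 8 mm above the table, 3 mm above the plate.
- post_top (a point): Centre of the post's top, 30 mm above the table.
- nail_brush: Small oval scrubbing brush, 30 x 86 x 22 mm, a bystander. Origin: centre of its underside.
- stick_bundle: Bundle of lolly sticks in two bands, 35 x 117 x 14 mm, a bystander. Origin: centre of its underside.
- tape_roll: Roll of tape lying flat, 102 mm in diameter, 48 mm high, a bystander. Origin: centre of its underside.

How it is judged:
By the outcome, as a careful person would: the job done as asked, in the order asked, and still so for the second after the job is handed in, with the robot touching nothing.
It also fails if it takes over 61 s, if anything falls off the work surface, if the arm or the gripper's body presses on something with over 40 N, if the wrist force passes 120 N, or if a joint passes its speed limit or range.

### The arm

A 6-joint arm with a two-finger parallel gripper is mounted at the origin on a cart in front of the work surface, level with it; the furniture and walls round the work are solid. World frame = base frame: x ahead of the robot, y to its left, z up, the work surface at z = 0. Lengths are in m, angles in rad, forces in N, time in s.
With the tool pointing down it reaches from about 0.375 to 0.825 m from the base axis. Payload 5.5 kg.
Tool frame: the origin (TCP) lies midway between the tips of the shut fingers; the grasp point (between the pads) lies 19 mm behind it; z points along the fingers, y is the line along which they close (so a half turn about z gives the same grasp; the last joint's range is limited). The gripper opens to 85 mm and grips with 20 to 120 N. Pads are 22 mm wide; open, the fingers measure 114 mm over their backs; the gripper's body (76 mm by 85 mm) begins 54 mm behind the grasp point. The pads swing forward as they close: fully open they stand 13 mm farther back than shut.
Start: joints at [1.235, 0.314, -0.047, 1.21, 0, 1.571], TCP at [0.198, 0.566, 0.231] pointing down, gripper open.
Joint ranges: [-2.67, 2.67], [-0.69, 1.73], [-1.03, 1.25], [-2.08, 2.16], [-1.42, 1.45], [-3.14, 3.14]. Speed limits (rad/s): [2.39, 2.39, 3.01, 3.14, 3.14, 3.14].

### API

Orientations are given as [roll, pitch, yaw] about the fixed x, y, z axes, in that order (R = Rz(yaw) Ry(pitch) Rx(roll)).
In Python, from bench import env gives the robot as it stands.
- The arm moves only by the tool jog_arm, never from a script. Its argument "series" is a list of rows, each a list of 7 numbers: the shift along the tool's x, y, z in units of 0.15 m (1.0 is 0.15 m), then the turn, a rotation vector about the tool's x, y, z in units of 90 degrees (1.0 is 90 degrees), then the gripper command: -1 is fully open, 1 is shut, values between are in proportion. A call has 1 to 12 rows; each row is the pose to reach, as a shift and turn from the pose commanded when the call began, along the tool's axes at that moment; what a row does not reach only later rows make up. A row lasts 1/12 s, in which the tool goes at most 41.7 mm and 7.16 degrees, less where a joint would pass 70% of its speed; a pose out of reach is approached as far as the arm can. A call with a number of a shift or a turn outside -1 to 1 is refused whole. A call with a gripper value outside its range is refused whole. The fingers move at their own pace and stop on an object; "grip_force" is the grip in N (left out, the last holds). Time passes only in rows, so rows that repeat a pose let the fingers close. It gives the time, the measured TCP pose, the force, the opening and the grip force at its end, in the units of the state.
- env.sense(): the state, without advancing time (a new reading comes with each control period).
- env.grab_frame(name): name is "side" or "top" or "wrist"; returns a dict with "img" (400x640x3 uint8, red, green, blue), "z_map" (400x640 float32, m along the optical axis (not along the pixel's ray), 0 where there is no reading), "fx", "fy", "cx", "cy" (pixels), "eye" and "rotation" of the camera in the world. Camera axes: x right, y up, looking along -z (the intrinsics and any distortion apply to the point x, -y, -z); pixel columns grow to the right and rows downward; lengths in m; the calibration is good to about 2 mm. The wrist camera is an equidistant fisheye: a pixel r from the principal point sees the ray r / f radians off the axis. A picture is of the moment at which its call begins.
- env.finish_job(): hands the job in; it is judged then, once.
The state is a dict: "t": time; "q": joint angles; "dq": joint speeds; "joint_efforts": joint torques, N m; "eef_pos": TCP position; "eef_rot": TCP orientation; "force": force on the tool from outside, world axes, zero at the start; "moment": the same for the moment, N m; "finger_gap": finger opening in m; "gripper_force": force on a finger pad.
Only numpy, scipy, OpenCV 4.12 (cv2) and the standard library are available. Lean on these libraries where they do the work, as an engineer would, in place of code of your own. Each camera call takes 0.05 s, during which the arm holds its last target. There are 200 camera calls.

## Working session

There is one attempt and no reset: what is moved stays moved. The work goes in short steps, Python scripts to look and compute and a tool call to move; the robot and the scene stay as the last step left them, time stands still between calls to the robot, and variables do not carry over. Pictures are saved under pics/ and viewed, at most 10 in all, crops included, and the job is handed in when it is done.

Besides the shell and the picture viewer there is one more tool, called after "Request:" by a JSON object that holds its "name" and its "arguments". jog_arm: Moves the arm, as the interface text tells. Shifts and turns lie within -1 to 1; 1 stands for 0.15 m of shift or 90 degrees of turn. Its arguments: {"type":"object","properties":{"series":{"type":"array","items":{"type":"array","items":{"type":"number","minimum":-1,"maximum":1}}},"grip_force":{"type":"number"}},"required":["series"]}

```bash
mkdir -p pics; cat > h.py <<'E'
import numpy as np, cv2
from bench import env
def grab(n,save=None):
    f=env.grab_frame(n); 
    if save: cv2.imwrite('pics/'+save,f['img'][:,:,::-1])
    return f
def cloud(f):
    v,u=np.mgrid[0:400,0:640]; z=f['z_map']
    P=np.stack([(u-f['cx'])/f['fx']*z,-(v-f['cy'])/f['fy']*z,-z],-1)
    return P@np.array(f['rotation']).T+np.array(f['eye'])
E
python3 - <<'E'
from h import *
s=env.sense();print(s)
for n in('top','side'):
    f=grab(n,n+'0.png');print(n,f['eye'],f['rotation'],f['fx'],f['cx'],f['cy'])
    np.savez(n+'0.npz',img=f['img'],P=cloud(f),z=f['z_map'])
a=cv2.imread('pics/top0.png');b=cv2.imread('pics/side0.png')
E
```

```text
{'t': 0.0, 'q': array([ 1.23497630e+00,  3.14182813e-01, -4.80444374e-02,  1.21019702e+00,
       -1.14386046e-05,  1.57080792e+00]), 'dq': array([ 4.65954436e-04, -1.34957940e-03, -1.06621489e-03, -5.74311247e-04,
        3.19339154e-04, -1.40076507e-05]), 'joint_efforts': array([-1.64317455e-03, -5.39589608e+01,  3.39747798e+01,  1.95669592e-02,
       -1.05945960e-04,  1.98781015e-05]), 'eef_pos': array([0.19754616, 0.56595722, 0.23047565]), 'eef_rot': array([-3.13996471e+00,  1.14574608e-05,  2.80576105e+00]), 'force': array([ 0.09129523, -0.49642757,  0.49109744]), 'moment': array([-0.05130071,  0.02587196, -0.02627728]), 'gripper_force': 0.0, 'finger_gap': 0.08524830342227527}
top [ 0.41952995 -0.29482385  1.16886729] [ 0.09979643 -0.02507136 -1.57693415] 518.77708478726 316.75992960702877 200.45392947641565Traceback (most recent call last):
  File "<stdin>", line 5, in <module>
  File "h.py", line 10, in cloud
    return P@np.array(f['rotation']).T+np.array(f['eye'])
           ~~~~~~~~~~~~~~~~~~~~~~~~~~~^~~~~~~~~~~~~~~~~~~
ValueError: operands could not be broadcast together with shapes (400,640) (3,)
```

View pics/top0.png

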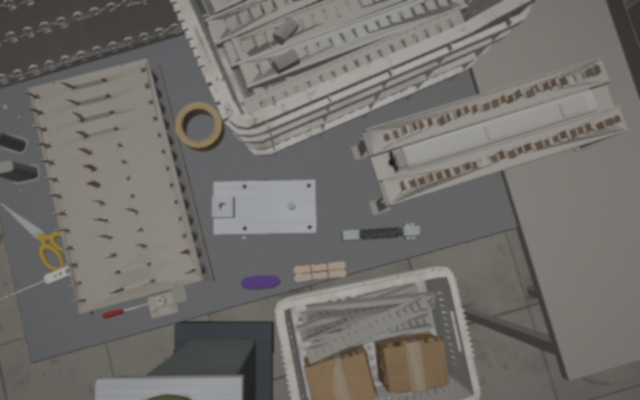

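The top view shows the plate centred at about (264,207), with its block at (222,206) and post at (292,206). The spring lies from (350,235) to (412,231), and the wider end on the right is probably the claw. The camera rotation is given as rpy, so I'll fix the helper.

```bash
sed -i "s/np.array(f\['rotation'\]).T/R.from_euler('xyz',f['rotation']).as_matrix().T/; 1a from scipy.spatial.transform import Rotation as R" h.py
python3 - <<'E'
from h import *
for n in('top','side'):
    f=grab(n,n+'1.png');print(n,f['eye'],f['rotation'],f['fx'],f['cx'],f['cy'])
    np.savez(n+'0.npz',img=f['img'],P=cloud(f),z=f['z_map'])
d=np.load('top0.npz');P=d['P'];img=d['img']
c=lambda x0,x1,y0,y1,s:cv2.resize(img[y0:y1,x0:x1,::-1],None,fx=s,fy=s,interpolation=cv2.INTER_CUBIC)
cv2.imwrite('pics/topc.png',np.vstack([c(200,330,165,250,6),]))
cv2.imwrite('pics/topd.png',c(335,430,215,250,8))
for u,v in[(222,206),(292,206),(264,190),(350,235),(380,233),(412,231),(405,231),(240,255),(320,271),(260,282)]:print(u,v,P[v,u].round(4))
# spring: points above 0.04 in spring region
m=np.zeros(P.shape[:2],bool);m[218:248,338:425]=1
for lo,hi in[(.03,.1),(.064,.08)]:
    q=P[m&(P[...,2]>lo)&(P[...,2]<hi)]; print(len(q),q.mean(0).round(4),q.min(0).round(4),q.max(0).round(4)); print(cv2.minAreaRect(q[:,:2].astype(np.float32)))
m[:]=0;m[170:240,205:325]=1
for lo,hi in[(.002,.009),(.022,.033),(.033,.045)]:
    q=P[m&(P[...,2]>lo)&(P[...,2]<hi)]; print(len(q),q.mean(0).round(4)); print(cv2.minAreaRect(q[:,:2].astype(np.float32)))
E
```

```text
top [ 0.41952995 -0.29482385  1.16886729] [ 0.09979643 -0.02507136 -1.57693415] 518.77708478726 316.75992960702877 200.45392947641565
side [ 0.0262748  -1.09961737  0.60149939] [ 1.05809028 -0.01123379 -0.55378841] 397.13826002097267 322.9296564867752 202.08172285304556
222 206 [ 0.5242 -0.112   0.0047]
292 206 [ 0.5219 -0.2693  0.0243]
264 190 [ 0.56   -0.2059  0.0051]
350 235 [ 0.4556 -0.393   0.0707]
380 233 [ 0.4602 -0.4598  0.0506]
412 231 [ 0.4633 -0.5246  0.073 ]
405 231 [ 0.4634 -0.51    0.0717]
240 255 [ 0.4146 -0.153   0.0028]
320 271 [ 0.3781 -0.331   0.0039]
260 282 [ 0.3558 -0.1993  0.0218]
790 [ 0.4606 -0.4609  0.0578] [ 0.445  -0.5411  0.031 ] [ 0.4825 -0.3756  0.0764]
((0.46373891830444336, -0.45837655663490295), (0.03518266603350639, 0.16562502086162567), 0.895734965801239)
350 [ 0.4603 -0.4578  0.0707] [ 0.445  -0.5411  0.0648] [ 0.4763 -0.376   0.0764]
((0.4604528546333313, -0.4586254954338074), (0.022100673988461494, 0.16603447496891022), 3.7110655307769775)
4019 [ 0.5218 -0.2139  0.0045]
((0.5280195474624634, -0.20656581223011017), (0.2690434753894806, 0.15629427134990692), 89.70146179199219)
166 [ 0.5203 -0.1506  0.0296]
((0.52046799659729, -0.18399736285209656), (0.17970150709152222, 0.046460650861263275), 89.69190216064453)
315 [ 0.5212 -0.1178  0.0354]
((0.5211150646209717, -0.18325558304786682), (0.04592641443014145, 0.1770283430814743), 0.37954699993133545)
```

View pics/side1.png

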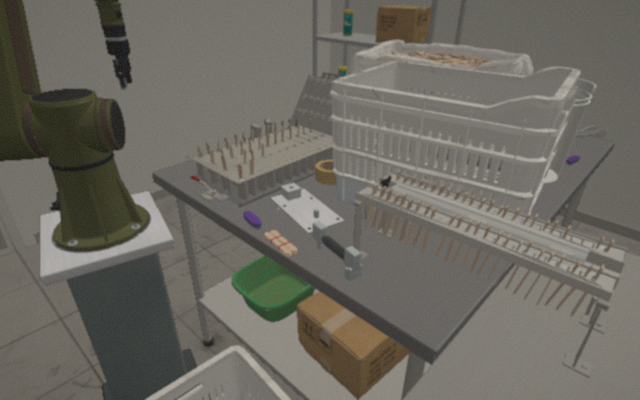

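View pics/topd.png

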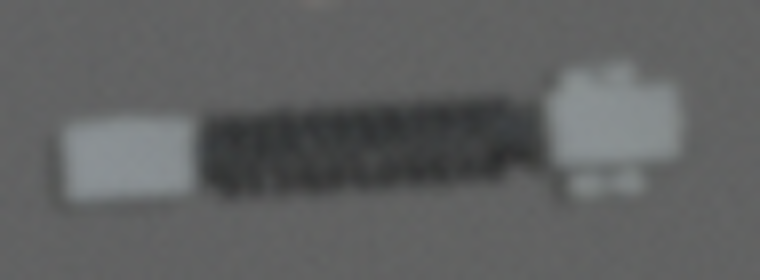

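The spring's pin head is at about (351,235) in the top image, and its claw (the end with side cheeks) is at (412,231). The side view shows the spring standing in front of the plate, with the crate behind the plate. Next I'll compute poses and check heights along the path.

```bash
python3 - <<'E'
from h import *
d=np.load('top0.npz');P=d['P'];
def reg(u0,u1,v0,v1,lo,hi):
    q=P[v0:v1,u0:u1].reshape(-1,3);q=q[(q[:,2]>lo)&(q[:,2]<hi)];r=cv2.minAreaRect(q[:,:2].astype(np.float32));print(len(q),q.mean(0).round(4),np.round(r[0],4),np.round(r[1],4),round(r[2],2));return q
print('block');reg(208,240,188,224,.031,.042)
print('post');reg(284,300,198,214,.02,.04)
print('head');h=reg(338,362,222,246,.062,.08)
print('claw');c=reg(400,425,224,238,.064,.08)
print('plate L/R');reg(215,318,180,236,.003,.01)
print('brush');reg(238,282,272,292,.008,.03);print('tape');reg(172,226,98,152,.03,.06)
g=P.reshape(-1,3)
for nm,b in dict(rack=(.2,.8,0,.35),crate=(.6,.9,-.5,-.0),holder=(.3,.9,-.8,-.36),crate2=(.565,.62,-.4,0)).items():
    q=g[(g[:,0]>b[0])&(g[:,0]<b[1])&(g[:,1]>b[2])&(g[:,1]<b[3])&(g[:,2]>.05)]
    print(nm,len(q),q.min(0).round(3) if len(q) else '',q.max(0).round(3) if len(q) else '')
E
```

```text
block
386 [ 0.5216 -0.1166  0.0348] [ 0.5211 -0.1169] [0.0462 0.0448] 1.35
post
39 [ 0.523  -0.2666  0.0283] [ 0.5227 -0.2671] [0.0136 0.0139] 43.45
head
177 [ 0.4561 -0.3931  0.0706] [ 0.4557 -0.3943] [0.0213 0.0366] 0.12
claw
174 [ 0.4646 -0.5231  0.0707] [ 0.4646 -0.5232] [0.0219 0.0368] 4.3
plate L/R
3110 [ 0.5215 -0.2155  0.0051] [ 0.5208 -0.2105] [0.2299 0.1243] 89.86
brush
460 [ 0.3559 -0.199   0.0209] [ 0.3558 -0.1989] [0.0294 0.0836] 5.05
tape
1013 [ 0.6995 -0.064   0.045 ] [ 0.6927 -0.063 ] [0.1011 0.1173] 82.38
rack 25603 [0.299 0.    0.05 ] [0.8   0.348 0.129]
crate 29030 [ 0.6  -0.5   0.05] [ 0.9   -0.     0.364]
holder 30994 [ 0.445 -0.8    0.05 ] [ 0.9   -0.36   0.397]
crate2 652 [ 0.565 -0.238  0.051] [ 0.62  -0.     0.362]
```

Request:
{"name": "jog_arm", "arguments": {"series": [[0, 0, -0.3, 0, 0, 0, -1], [0, 0, -0.6, 0, 0, 0, -1], [0, 0, -0.6, 0, 0, 0, -1]]}}

```text
t: 0.4
eef_pos: [0.1983, 0.5683, 0.3278]
eef_rot: [3.134, -0.0, 2.806]
force: [-0.5, 1.1, 0.9]
finger_gap: 0.0852
gripper_force: 0.0
```

Request:
{"name": "jog_arm", "arguments": {"series": [[-0.16, -0.16, -0.6, 0, 0, 0.07, -1], [-0.32, -0.32, -0.6, 0, 0, 0.14, -1], [-0.49, -0.5, -0.6, 0, 0, 0.21, -1], [-0.65, -0.66, -0.6, 0, 0, 0.28, -1], [-0.81, -0.83, -0.6, 0, 0, 0.36, -1], [-0.98, -1, -0.6, 0, 0, 0.43, -1], [-0.98, -1, -0.6, 0, 0, 0.5, -1], [-0.98, -1, -0.6, 0, 0, 0.58, -1], [-0.98, -1, -0.6, 0, 0, 0.66, -1], [-0.98, -1, -0.6, 0, 0, 0.74, -1], [-0.98, -1, -0.6, 0, 0, 0.745, -1]]}}

```text
t: 1.32
eef_pos: [0.2872, 0.3762, 0.4112]
eef_rot: [3.142, -0.0, 1.632]
force: [0.2, -0.2, -0.0]
finger_gap: 0.0852
gripper_force: 0.0
```

```bash
cat >> h.py <<'E'
def go(x,y,z,yawdeg):
    s=env.sense();p=s['eef_pos'];r=R.from_euler('xyz',s['eef_rot'])
    d=r.inv().apply(np.array([x,y,z])-p)/.15
    w=(r.inv()*R.from_euler('xyz',[np.pi,0,np.radians(yawdeg)])).as_rotvec()/(np.pi/2)
    print('t',round(s['t'],2),p.round(4),np.degrees(s['eef_rot']).round(1),'gap',round(s['finger_gap'],4),'F',s['force'].round(1),'go',d.round(3),w.round(3))
E
python3 - <<'E'
from h import *
go(.45,.2,.33,93.8)
P=np.load('top0.npz')['P'];g=P.reshape(-1,3)
for y in np.arange(-.32,.0,.04):
    q=g[(abs(g[:,1]-y)<.02)&(g[:,2]>.06)&(g[:,0]>.5)&(g[:,0]<.9)]; 
    if len(q):print('crate',y.round(2),q[q[:,0].argmin()].round(3))
for y in np.arange(-.6,-.35,.04):
    q=g[(abs(g[:,1]-y)<.02)&(g[:,2]>.02)&(g[:,0]>.49)&(g[:,0]<.9)]; 
    if len(q):print('holder',y.round(2),q[q[:,0].argmin()].round(3))
E
```

```text
t 1.32 [0.2872 0.3762 0.4112] [180.   -0.   93.5] gap 0.0852 F [ 0.2 -0.2 -0. ] go [-1.239  1.012  0.542] [ 0.    -0.    -0.003]
crate -0.32 [ 0.646 -0.301  0.32 ]
crate -0.28 [ 0.629 -0.261  0.319]
crate -0.24 [ 0.614 -0.221  0.322]
crate -0.2 [ 0.61  -0.207  0.325]
crate -0.16 [ 0.619 -0.179  0.323]
crate -0.12 [ 0.689 -0.138  0.324]
crate -0.08 [ 0.774 -0.1    0.314]
crate -0.04 [ 0.501 -0.038  0.079]
holder -0.6 [ 0.547 -0.581  0.171]
holder -0.56 [ 0.534 -0.541  0.164]
holder -0.52 [ 0.522 -0.501  0.167]
holder -0.48 [ 0.509 -0.46   0.162]
holder -0.44 [ 0.51  -0.458  0.15 ]
holder -0.4 [ 0.628 -0.42   0.152]
holder -0.36 [ 0.665 -0.341  0.321]
```

Request:
{"name": "jog_arm", "arguments": {"series": [[-0.25, 0.1, 0, 0, 0, 0, -1], [-0.5, 0.25, 0, 0, 0, 0, -1], [-0.75, 0.4, 0.1, 0, 0, 0, -1], [-1, 0.6, 0.2, 0, 0, 0, -1], [-1, 0.8, 0.3, 0, 0, 0, -1]]}}

```text
t: 1.73
eef_pos: [0.4137, 0.2321, 0.3694]
eef_rot: [3.139, -0.001, 1.638]
force: [1.7, 1.4, 0.5]
finger_gap: 0.0856
gripper_force: 0.0
```

Request:
{"name": "jog_arm", "arguments": {"series": [[-0.25, 0.1, 0, 0, 0, 0, -1], [-0.5, 0.2, 0, 0, 0, 0, -1], [-0.75, 0.3, 0, 0, 0, 0, -1], [-1, 0.35, 0, 0, 0, 0, -1], [-1, 0.35, 0, 0, 0, 0, -1]]}}

```text
t: 2.15
eef_pos: [0.4772, 0.0834, 0.3673]
eef_rot: [-3.141, 0.003, 1.632]
force: [-0.5, 0.6, -0.4]
finger_gap: 0.0855
gripper_force: 0.0
```

Request:
{"name": "jog_arm", "arguments": {"series": [[-0.25, 0, 0, 0, 0, 0, -1], [-0.5, 0, 0, 0, 0, 0, -1], [-0.75, 0, 0, 0, 0, 0, -1], [-1, 0, 0, 0, 0, 0, -1], [-1, 0, 0, 0, 0, 0, -1]]}}

```text
t: 2.57
eef_pos: [0.4855, -0.0657, 0.3674]
eef_rot: [-3.141, 0.003, 1.633]
force: [0.6, 0.0, -0.7]
finger_gap: 0.0854
gripper_force: 0.0
```

Request:
{"name": "jog_arm", "arguments": {"series": [[-0.25, 0, 0, 0, 0, 0, -1], [-0.5, 0, 0, 0, 0, 0, -1], [-0.75, 0, 0, 0, 0, 0, -1], [-1, 0, 0, 0, 0, 0, -1], [-1, 0, 0, 0, 0, 0, -1]]}}

```text
t: 2.98
eef_pos: [0.4954, -0.2151, 0.3667]
eef_rot: [-3.141, 0.002, 1.633]
force: [-0.0, 1.3, -0.4]
finger_gap: 0.0853
gripper_force: 0.0
```

Request:
{"name": "jog_arm", "arguments": {"series": [[-0.25, 0, 0, 0, 0, 0, -1], [-0.5, 0, 0.2, 0, 0, 0, -1], [-0.75, 0, 0.4, 0, 0, 0, -1], [-0.9, 0, 0.6, 0, 0, 0, -1], [-0.9, 0, 0.8, 0, 0, 0, -1], [-0.9, 0, 0.8, 0, 0, 0, -1]]}}

```text
t: 3.48
eef_pos: [0.5007, -0.3436, 0.2396]
eef_rot: [-3.132, -0.007, 1.636]
force: [-1.5, 0.9, -1.4]
finger_gap: 0.0858
gripper_force: 0.0
```

```bash
python3 - <<'E'
from h import *
go(.456,-.394,.16,93.8)
grab('wrist','w1.png')
E
```

```text
t 3.48 [ 0.5007 -0.3436  0.2396] [-179.5   -0.4   93.7] gap 0.0858 F [-1.5  0.9 -1.4] go [-0.32  -0.314  0.531] [-0.006 -0.005 -0.001]
```

View pics/w1.png

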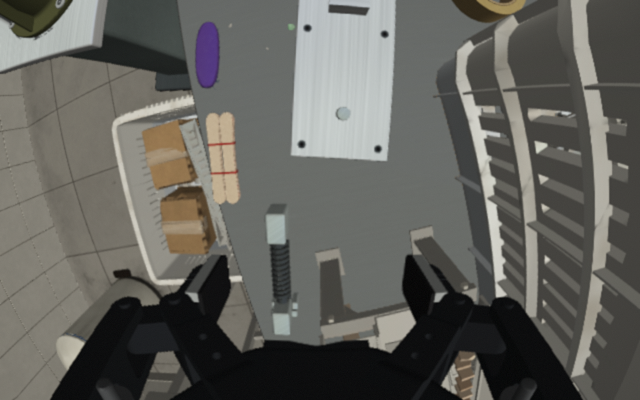

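The wrist view shows the pin head at (277,223), the claw at (283,318), the post at (343,113), and the holder legs to the right at (330,270). I'll go over the head and descend.

Request:
{"name": "jog_arm", "arguments": {"series": [[-0.16, -0.16, 0.1, 0, 0, 0, -1], [-0.32, -0.31, 0.2, 0, 0, 0, -1], [-0.32, -0.31, 0.45, 0, 0, 0, -1], [-0.32, -0.31, 0.65, 0, 0, 0, -1], [-0.32, -0.31, 0.65, 0, 0, 0, -1]]}}

```text
t: 3.95
eef_pos: [0.459, -0.3934, 0.1473]
eef_rot: [-3.138, -0.005, 1.637]
force: [-0.6, 0.7, -0.9]
finger_gap: 0.0855
gripper_force: 0.0
```

```bash
cat >> h.py <<'E'
def fish(f):
    # world points for wrist z_map
    v,u=np.mgrid[0:400,0:640].astype(float);x=(u-f['cx'])/f['fx'];y=(v-f['cy'])/f['fy'];r=np.hypot(x,y)+1e-9
    t=np.tan(r)/r;z=f['z_map'];P=np.stack([x*t*z,-y*t*z,-z],-1)
    return P@R.from_euler('xyz',f['rotation']).as_matrix().T+np.array(f['eye'])
E
python3 - <<'E'
from h import *
go(.456,-.394,.037,93.8)
f=grab('wrist','w2.png');P=fish(f);np.savez('w2.npz',img=f['img'],P=P)
def reg(c,lo,hi):
    q=P.reshape(-1,3);q=q[(abs(q[:,2]-(lo+hi)/2)<(hi-lo)/2)&(np.hypot(q[:,0]-c[0],q[:,1]-c[1])<.045)]
    if len(q)>5:
        r=cv2.minAreaRect(q[:,:2].astype(np.float32));print(len(q),q.mean(0).round(4),np.round(r[0],4),np.round(r[1],4),round(r[2],2))
reg((.456,-.394),.066,.08);reg((.523,-.267),.025,.036);reg((.521,-.117),.031,.042)
E
```

```text
t 3.95 [ 0.459  -0.3934  0.1473] [-179.8   -0.3   93.8] gap 0.0855 F [-0.6  0.7 -0.9] go [-0.006 -0.017  0.735] [-0.003 -0.003  0.   ]
1322 [ 0.4579 -0.3935  0.0693] [ 0.458  -0.3942] [0.0221 0.0352] 3.53
242 [ 0.5243 -0.2673  0.0274] [ 0.5242 -0.267 ] [0.0149 0.0151] 8.46
```

Request:
{"name": "jog_arm", "arguments": {"series": [[0, -0.01, 0.2, 0, 0, 0, -1], [0, -0.01, 0.4, 0, 0, 0, -1], [0, -0.01, 0.55, 0, 0, 0, -1], [0, -0.01, 0.65, 0, 0, 0, -1], [0, -0.01, 0.73, 0, 0, 0, -1], [0, -0.01, 0.73, 0, 0, 0, -1], [0, -0.01, 0.73, 0, 0, 0, 0]], "grip_force": 70}}

```text
t: 4.58
eef_pos: [0.4607, -0.3966, 0.0427]
eef_rot: [3.14, 0.001, 1.637]
force: [0.3, -0.8, -0.1]
finger_gap: 0.075
gripper_force: 0.0
```

Request:
{"name": "jog_arm", "arguments": {"series": [[0, 0, 0, 0, 0, 0, 0.3], [0, 0, 0, 0, 0, 0, 1], [0, 0, 0, 0, 0, 0, 1], [0, 0, 0, 0, 0, 0, 1], [0, 0, 0, 0, 0, 0, 1], [0, 0, 0, 0, 0, 0, 1], [0, 0, 0, 0, 0, 0, 1], [0, 0, 0, 0, 0, 0, 1]]}}

```text
t: 5.25
eef_pos: [0.4596, -0.3966, 0.0416]
eef_rot: [3.141, 0.001, 1.635]
force: [-0.1, 0.4, 5.6]
finger_gap: 0.0208
gripper_force: 68.4
```

Request:
{"name": "jog_arm", "arguments": {"series": [[0, 0, -0.1, 0, 0, 0, 1], [0, 0, -0.25, 0, 0, 0, 1], [0, 0, -0.4, 0, 0, 0, 1], [0, 0, -0.55, 0, 0, 0, 1], [0, 0, -0.55, 0, 0, 0, 1], [0, 0, -0.55, 0, 0, 0, 1]]}}

```text
t: 5.75
eef_pos: [0.4597, -0.3968, 0.124]
eef_rot: [3.14, 0.002, 1.635]
force: [0.6, 0.1, -1.8]
finger_gap: 0.0211
gripper_force: 68.7
```

```bash
python3 - <<'E'
from h import *
go(.5224,-.117,.13,62)
f=grab('wrist');P=fish(f);p=env.sense()['eef_pos']
cv2.imwrite('pics/w3.png',f['img'][:,:,::-1])
q=P.reshape(-1,3);q=q[(np.hypot(q[:,0]-p[0],q[:,1]-p[1])<.18)&(q[:,2]>.05)];print(len(q))
b=P[...,2]
for v in range(200,400,12):print(v,[tuple((P[v,u]*1000).astype(int)) for u in (310,318,326)])
E
```

```text
t 5.75 [ 0.4597 -0.3968  0.124 ] [1.799e+02 1.000e-01 9.370e+01] gap 0.0211 F [ 0.6  0.1 -1.8] go [ 1.835  0.538 -0.042] [0.001 0.001 0.352]
52035
200 [(np.int64(455), np.int64(-400), np.int64(-2)), (np.int64(462), np.int64(-400), np.int64(-2)), (np.int64(469), np.int64(-400), np.int64(-2))]
212 [(np.int64(455), np.int64(-411), np.int64(-1)), (np.int64(463), np.int64(-411), np.int64(-2)), (np.int64(470), np.int64(-411), np.int64(-3))]
224 [(np.int64(455), np.int64(-376), np.int64(122)), (np.int64(459), np.int64(-376), np.int64(122)), (np.int64(463), np.int64(-375), np.int64(123))]
236 [(np.int64(455), np.int64(-376), np.int64(138)), (np.int64(459), np.int64(-376), np.int64(137)), (np.int64(462), np.int64(-376), np.int64(138))]
248 [(np.int64(456), np.int64(-376), np.int64(150)), (np.int64(459), np.int64(-377), np.int64(148)), (np.int64(462), np.int64(-376), np.int64(148))]
260 [(np.int64(456), np.int64(-381), np.int64(151)), (np.int64(459), np.int64(-381), np.int64(151)), (np.int64(462), np.int64(-380), np.int64(151))]
272 [(np.int64(456), np.int64(-386), np.int64(151)), (np.int64(46
[... 873 characters left out ...]
4(133)), (np.int64(464), np.int64(-443), np.int64(133)), (np.int64(462), np.int64(-387), np.int64(195))]
356 [(np.int64(457), np.int64(-385), np.int64(201)), (np.int64(459), np.int64(-385), np.int64(201)), (np.int64(461), np.int64(-385), np.int64(202))]
368 [(np.int64(457), np.int64(-385), np.int64(206)), (np.int64(459), np.int64(-386), np.int64(205)), (np.int64(461), np.int64(-385), np.int64(206))]
380 [(np.int64(457), np.int64(-384), np.int64(211)), (np.int64(459), np.int64(-385), np.int64(210)), (np.int64(461), np.int64(-384), np.int64(211))]
392 [(np.int64(457), np.int64(-385), np.int64(215)), (np.int64(459), np.int64(-385), np.int64(214)), (np.int64(461), np.int64(-385), np.int64(215))]
```

View pics/w3.png

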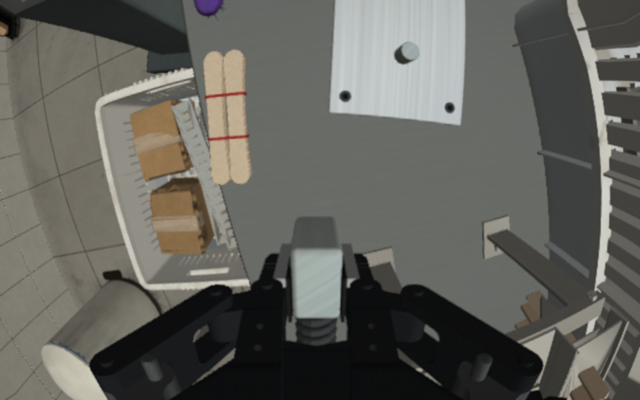

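The spring hangs level in the grip: head top at z 0.152, and the pin axis about 2.8 mm toward tool +x from the TCP. The post is at (408,52). I'll move toward the hole and swing the yaw to 62°.

Request:
{"name": "jog_arm", "arguments": {"series": [[0.2, 0.1, -0.05, 0, 0, 0.06, 1], [0.4, 0.2, -0.1, 0, 0, 0.12, 1], [0.6, 0.3, -0.1, 0, 0, 0.18, 1], [0.8, 0.35, -0.1, 0, 0, 0.24, 1], [1, 0.35, -0.1, 0, 0, 0.3, 1], [1, 0.35, -0.1, 0, 0, 0.352, 1], [1, 0.35, -0.1, 0, 0, 0.352, 1], [1, 0.35, -0.1, 0, 0, 0.352, 1]]}}

```text
t: 6.47
eef_pos: [0.501, -0.2427, 0.1368]
eef_rot: [-3.139, 0.0, 1.086]
force: [0.0, -0.2, -2.0]
finger_gap: 0.0211
gripper_force: 68.8
```

```bash
python3 - <<'E'
from h import *
go(.5211,-.1195,.10,62)
f=grab('wrist','w4.png');P=fish(f);print(f['fx'],f['cx'],f['cy'])
q=P.reshape(-1,3)
m=(abs(P[...,2]-.035)<.005)&(np.hypot(P[...,0]-.522,P[...,1]+.117)<.04)
r=cv2.minAreaRect(P[m][:,:2].astype(np.float32));print(m.sum(),P[m].mean(0).round(4),r)
m=(abs(P[...,2]-.028)<.006)&(np.hypot(P[...,0]-.523,P[...,1]+.267)<.02)
if m.sum():print(m.sum(),P[m].mean(0).round(4))
# hole: points within 20mm of centre, below top or dark
g=cv2.cvtColor(f['img'],cv2.COLOR_RGB2GRAY)
n=np.hypot(P[...,0]-.522,P[...,1]+.117)<.018
vv,uu=np.where(n);print(len(vv),uu.min(),uu.max(),vv.min(),vv.max(),np.percentile(g[n],[5,50,95]))
E
```

```text
t 6.47 [ 0.501  -0.2427  0.1368] [-179.9    0.    62.2] gap 0.0211 F [ 0.  -0.2 -2. ] go [ 0.789 -0.264  0.245] [-0.001  0.     0.002]
309.70691628693146 315.8977530700988 203.53620745380732
3015 [ 0.5228 -0.1174  0.0335] ((0.522633969783783, -0.1169910728931427), (0.046623595058918, 0.047005705535411835), 0.8626057505607605)
267 [ 0.5253 -0.2657  0.0271]
1548 242 287 33 76 [ 78.35 177.   187.  ]
```

View pics/w4.png

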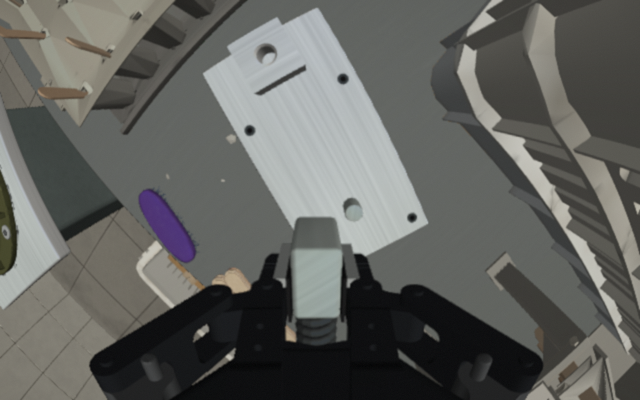

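The hole shows at (265,54) and the post at (352,210). I'll find the hole centre by casting a ray onto z=0.036.

```bash
cat >> h.py <<'E'
def ray(f,u,v,z):
    x=(u-f['cx'])/f['fx'];y=(v-f['cy'])/f['fy'];r=np.hypot(x,y);k=np.sin(r)/r
    d=R.from_euler('xyz',f['rotation']).apply([x*k,-y*k,-np.cos(r)]);e=np.array(f['eye']);return e+d*(z-e[2])/d[2]
E
python3 - <<'E'
from h import *
f=grab('wrist');g=cv2.cvtColor(f['img'],cv2.COLOR_RGB2GRAY)
s=g[36:74,245:287];print((s[::2,::2]))
cv2.imwrite('pics/hole.png',cv2.resize(f['img'][20:100,220:320,::-1],None,fx=7,fy=7,interpolation=cv2.INTER_CUBIC))
for u,v in[(265,54),(255,54),(277,54),(265,44),(265,65)]:print(u,v,ray(f,u,v,.036).round(4))
E
```

```text
[[178 178 179 177 174 172 170 173 178 180 177 175 175 179 179 178 178 178
  178 177 178]
 [178 178 176 174 170 173 177 181 178 174 174 178 178 178 177 178 178 177
  177 179 181]
 [176 173 171 170 175 179 179 176 175 177 179 179 177 176 179 177 177 179
  180 181 180]
 [172 170 173 179 179 177 174 176 172 168 159 159 172 176 177 177 179 180
  180 180 180]
 [172 177 179 178 175 175 171 152 124 108  98  98 113 149 178 180 180 180
  179 180 182]
 [179 178 175 174 177 169 143 125  97  69  60  63  72  92 139 177 180 181
  182 183 182]
 [176 175 175 177 175 155 135  93  60  51  50  49  51  67  95 157 181 182
  183 182 181]
 [175 177 177 176 169 151 111  80  68  57  51  50  51  50  78 122 179 182
  181 181 180]
 [177 175 174 175 168 151 101  86  77  67  62  83 114 125 112 117 174 180
  181 180 180]
 [176 175 175 175 173 150 106  96  85  85 145 185 185 184 170 129 176 181
  179 179 183]
 [175 176 176 175 175 161 114 103  99 151 188 189 187 183 166 139 178 180
  181 184 189]
 [175 176 176 178 178 171 127 114 120 182 189 186 189 184 154 154 181 184
  188 190 188]
 [175 177 177 177 179 179 156 123 136 183 187 187 188 170 152 178 187 190
  187 186 183]
 [177 177 178 179 180 181 181 157 144 182 185 185 172 162 183 189 188 185
  184 182 178]
 [177 180 180 180 182 181 180 181 178 179 176 173 178 186 188 186 183 181
  179 177 175]
 [181 180 181 180 180 179 181 180 178 180 183 186 188 186 185 182 179 177
  176 176 178]
 [181 181 180 179 181 180 179 178 181 186 188 186 184 182 180 177 176 176
  177 179 181]
 [179 179 181 180 179 178 180 184 187 186 184 182 180 177 176 176 177 178
  180 181 183]
 [179 180 179 177 179 181 185 186 184 183 181 178 175 175 176 178 180 181
  183 183 184]]
265 54 [ 0.5233 -0.118   0.036 ]
255 54 [ 0.5166 -0.1139  0.036 ]
277 54 [ 0.5314 -0.1228  0.036 ]
265 44 [ 0.5271 -0.1107  0.036 ]
265 65 [ 0.5192 -0.1259  0.036 ]
```

View pics/hole.png

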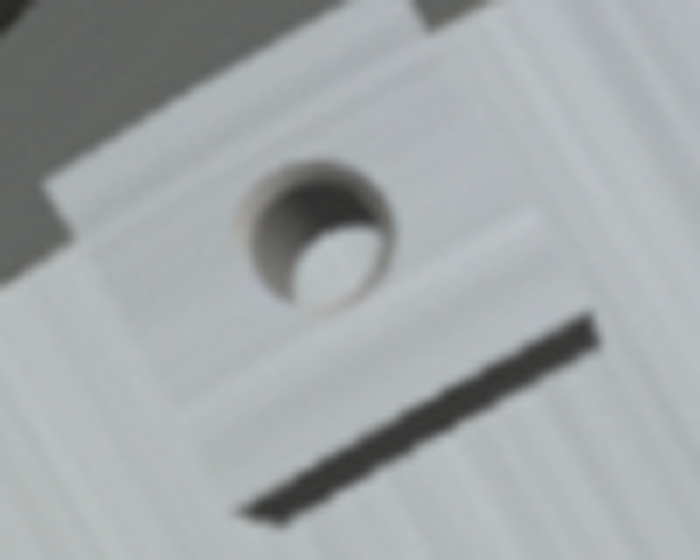

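The crop shows the hole rim centred at (316,236), which is full-image (265.1,53.7) and about (0.5233,-0.118) in the world. The block centroid gives (0.5227,-0.117), so I'll use (0.523,-0.1175).

Request:
{"name": "jog_arm", "arguments": {"series": [[0.2, -0.06, 0.05, 0, 0, 0, 1], [0.4, -0.13, 0.1, 0, 0, 0, 1], [0.6, -0.2, 0.15, 0, 0, 0, 1], [0.72, -0.24, 0.2, 0, 0, 0, 1], [0.788, -0.259, 0.27, 0, 0, 0, 1], [0.788, -0.259, 0.27, 0, 0, 0, 1], [0.788, -0.259, 0.27, 0, 0, 0, 1], [0.788, -0.259, 0.27, 0, 0, 0, 1]]}}

```text
t: 7.23
eef_pos: [0.523, -0.1218, 0.0977]
eef_rot: [3.141, 0.001, 1.082]
force: [-0.5, -0.5, -1.2]
finger_gap: 0.0212
gripper_force: 68.8
```

```bash
python3 - <<'E'
from h import *
go(.5217,-.120,.05,62.2)
f=grab('wrist');P=fish(f);p=env.sense()
# head front-face and top edges in tool frame
r=R.from_euler('xyz',p['eef_rot']);T=r.inv().apply((P.reshape(-1,3)-p['eef_pos'])).reshape(400,640,3)
for v in(236,244,272,296):print([tuple((T[v,u]*1000).round(1)) for u in(308,318,328)])
E
```

```text
t 7.23 [ 0.523  -0.1218  0.0977] [180.   0.  62.] gap 0.0212 F [-0.5 -0.5 -1.2] go [ 0.007 -0.013  0.318] [ 0.     0.    -0.002]
[(np.float64(20.5), np.float64(-3.6), np.float64(-13.8)), (np.float64(20.1), np.float64(0.9), np.float64(-12.7)), (np.float64(20.5), np.float64(5.3), np.float64(-13.8))]
[(np.float64(20.6), np.float64(-3.4), np.float64(-22.5)), (np.float64(20.5), np.float64(0.8), np.float64(-22.3)), (np.float64(20.3), np.float64(5.0), np.float64(-22.0))]
[(np.float64(73.3), np.float64(-0.2), np.float64(-139.9)), (np.float64(10.9), np.float64(0.8), np.float64(-29.0)), (np.float64(10.0), np.float64(4.9), np.float64(-27.4))]
[(np.float64(-2.0), np.float64(-3.5), np.float64(-27.4)), (np.float64(-1.7), np.float64(0.8), np.float64(-27.9)), (np.float64(-2.1), np.float64(5.1), np.float64(-27.4))]
```

Request:
{"name": "jog_arm", "arguments": {"series": [[0.01, -0.013, 0.05, 0, 0, 0, 1], [0.01, -0.013, 0.08, 0, 0, 0, 1], [0.01, -0.013, 0.1, 0, 0, 0, 1], [0.01, -0.013, 0.12, 0, 0, 0, 1], [0.01, -0.013, 0.14, 0, 0, 0, 1], [0.01, -0.013, 0.16, 0, 0, 0, 1], [0.01, -0.013, 0.18, 0, 0, 0, 1], [0.01, -0.013, 0.18, 0, 0, 0, 1]]}}

```text
t: 7.95
eef_pos: [0.5215, -0.1182, 0.07]
eef_rot: [-3.141, 0.0, 1.083]
force: [-0.5, 0.5, -0.8]
finger_gap: 0.0211
gripper_force: 68.9
```

Request:
{"name": "jog_arm", "arguments": {"series": [[0, 0, 0.03, 0, 0, 0, 1], [0, 0, 0.05, 0, 0, 0, 1], [0, 0, 0.07, 0, 0, 0, 1], [0, 0, 0.09, 0, 0, 0, 1], [0, 0, 0.11, 0, 0, 0, 1], [0, 0, 0.12, 0, 0, 0, 1], [0, 0, 0.12, 0, 0, 0, 1]]}}

```text
t: 8.53
eef_pos: [0.5215, -0.1182, 0.0522]
eef_rot: [-3.141, 0.0, 1.083]
force: [0.3, -0.6, -1.7]
finger_gap: 0.021
gripper_force: 68.9
```

Request:
{"name": "jog_arm", "arguments": {"series": [[0, 0, 0.01, 0, 0, 0, 1], [0, 0, 0.02, 0, 0, 0, 1], [0, 0, 0.03, 0, 0, 0, 1], [0, 0, 0.03, 0, 0, 0, 1], [0, 0, 0.03, 0, 0, 0, 1]]}}

```text
t: 8.95
eef_pos: [0.5221, -0.1184, 0.0496]
eef_rot: [3.141, -0.0, 1.083]
force: [-4.1, 0.8, 11.7]
finger_gap: 0.0209
gripper_force: 70.7
```

```bash
python3 - <<'E'
from h import *
go(.5217,-.120,.05,62.2)
f=grab('wrist','w5.png');P=fish(f)
for v in(260,284,300,320,330):print(P[v,318].round(4))
E
```

```text
t 8.95 [ 0.5221 -0.1184  0.0496] [179.9  -0.   62. ] gap 0.0209 F [-4.1  0.8 11.7] go [-0.011  0.003 -0.003] [ 0.001 -0.    -0.002]
[ 0.5303 -0.105   0.0775]
[ 0.5249 -0.1152  0.0773]
[ 0.5212 -0.1222  0.0778]
[ 0.509  -0.1457  0.0584]
[ 0.5058 -0.1517  0.0587]
```

The pin is fully seated, with 11.7 N of push-back and the head top at block + 44 mm. I'll release and move to the claw end.

Request:
{"name": "jog_arm", "arguments": {"series": [[0, 0, -0.02, 0, 0, 0, 0.5], [0, 0, -0.02, 0, 0, 0, 0], [0, 0, -0.02, 0, 0, 0, -0.5], [0, 0, -0.02, 0, 0, 0, -0.5], [0, 0, -0.02, 0, 0, 0, -0.5], [0, 0, -0.15, 0, 0, 0, -0.5], [0, 0, -0.3, 0, 0, 0, -0.5], [0, 0, -0.45, 0, 0, 0, -0.5], [0, 0, -0.45, 0, 0, 0, -0.5]]}}

```text
t: 9.75
eef_pos: [0.5247, -0.119, 0.1197]
eef_rot: [3.136, -0.002, 1.083]
force: [1.0, 0.9, 0.9]
finger_gap: 0.0641
gripper_force: 0.0
```

Request:
{"name": "jog_arm", "arguments": {"series": [[-0.2, 0, 0, 0, 0, 0, -0.5], [-0.4, 0, 0, 0, 0, 0, -0.5], [-0.6, 0, 0, 0, 0, 0, -0.5], [-0.8, 0, 0, 0, 0, 0, -0.5], [-0.85, 0, 0, 0, 0, 0, -0.5], [-0.85, 0, 0, 0, 0, 0, -0.5]]}}

```text
t: 10.25
eef_pos: [0.4611, -0.2324, 0.1153]
eef_rot: [-3.141, 0.0, 1.079]
force: [-0.5, 0.2, 0.2]
finger_gap: 0.0641
gripper_force: 0.0
```

```bash
python3 - <<'E'
from h import *
f=grab('top');P=cloud(f);q=P.reshape(-1,3)
f=grab('wrist','w6.png');W=fish(f);w=W.reshape(-1,3)
for q,z,c in((w,.08,(.523,-.117)),(w,.08,(.4624,-.2316)),(w,.028,(.5253,-.266))):
    m=(abs(q[:,2]-z)<.008)&(np.hypot(q[:,0]-c[0],q[:,1]-c[1])<.035)
    if m.sum()>5:r=cv2.minAreaRect(q[m][:,:2].astype(np.float32));print(m.sum(),q[m].mean(0).round(4),np.round(r[0],4),np.round(r[1],4),round(r[2],1))
go(.4624,-.2316,.045,62)
E
```

```text
1912 [ 0.5218 -0.1207  0.0775] [ 0.5221 -0.12  ] [0.0318 0.022 ] 62.0
1784 [ 0.4624 -0.2306  0.0746] [ 0.4619 -0.2316] [0.0356 0.0221] 61.4
317 [ 0.5243 -0.2653  0.0267] [ 0.5246 -0.2663] [0.0159 0.0146] 72.6
t 10.35 [ 0.4622 -0.2306  0.1154] [-180.   -0.   62.] gap 0.0641 F [-0.6 -0.2 -0.7] go [-0.005  0.004  0.47 ] [-0. -0. -0.]
```

View pics/w6.png

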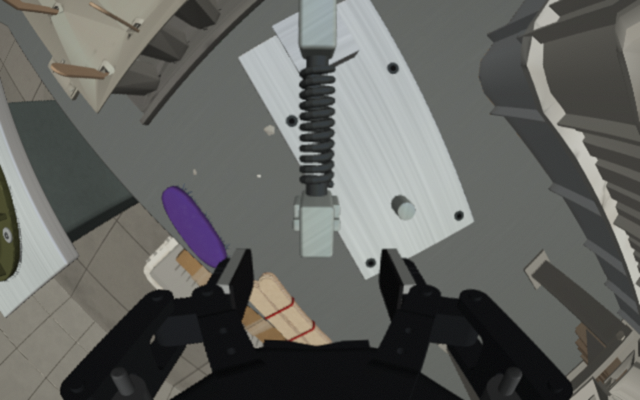

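The spring stands in the hole with its claw head at (317,225) between the fingers, and the post is to the right at (403,207). The claw end sags about 3 mm. I'll descend and grip it.

Request:
{"name": "jog_arm", "arguments": {"series": [[-0.005, 0, 0.15, 0, 0, 0, -0.5], [-0.005, 0, 0.3, 0, 0, 0, -0.5], [-0.005, 0, 0.4, 0, 0, 0, -0.5], [-0.005, 0, 0.48, 0, 0, 0, -0.5], [-0.005, 0, 0.48, 0, 0, 0, -0.5], [-0.005, 0, 0.48, 0, 0, 0, 0.3], [-0.005, 0, 0.48, 0, 0, 0, 1], [-0.005, 0, 0.48, 0, 0, 0, 1], [-0.005, 0, 0.48, 0, 0, 0, 1], [-0.005, 0, 0.48, 0, 0, 0, 1], [-0.005, 0, 0.48, 0, 0, 0, 1]]}}

```text
t: 11.27
eef_pos: [0.4628, -0.2317, 0.0448]
eef_rot: [3.14, -0.001, 1.083]
force: [-0.1, 1.2, 6.9]
finger_gap: 0.0208
gripper_force: 68.7
```

```bash
python3 - <<'E'
from h import *
go(.462,-.2316,.045,62)
E
```

```text
t 11.27 [ 0.4628 -0.2317  0.0448] [179.9  -0.   62. ] gap 0.0208 F [-0.1  1.2  6.9] go [-0.002 -0.005 -0.002] [ 0.001 -0.001  0.   ]
```

Request:
{"name": "jog_arm", "arguments": {"series": [[0, 0, -0.015, 0, 0, 0, 1], [-0.04, 0, -0.015, 0, 0, 0, 1], [-0.08, 0, -0.015, 0, 0, 0, 1], [-0.12, 0, -0.015, 0, 0, 0, 1], [-0.16, 0, -0.015, 0, 0, 0, 1], [-0.2, 0, -0.015, 0, 0, 0, 1], [-0.24, 0, -0.015, 0, 0, 0, 1], [-0.28, 0, -0.015, 0, 0, 0, 1], [-0.3, 0, -0.015, 0, 0, 0, 1], [-0.3, 0, -0.015, 0, 0, 0, 1]]}}

```text
t: 12.1
eef_pos: [0.4406, -0.2702, 0.0453]
eef_rot: [-3.141, -0.005, 1.082]
force: [6.4, 7.9, -3.7]
finger_gap: 0.021
gripper_force: 68.5
```

```bash
python3 - <<'E'
from h import *
s=env.sense();p=s['eef_pos'];print(p,s['eef_rot'],s['force'],np.hypot(*(p[:2]-[.523,-.1175])))
f=grab('wrist','w7.png');W=fish(f);w=W.reshape(-1,3)
for z,c in((.08,(.523,-.117)),(.08,p[:2]),(.028,(.5253,-.266))):
    m=(abs(w[:,2]-z)<.008)&(np.hypot(w[:,0]-c[0],w[:,1]-c[1])<.035)
    if m.sum()>5:r=cv2.minAreaRect(w[m][:,:2].astype(np.float32));print(m.sum(),w[m].mean(0).round(4),np.round(r[0],4),np.round(r[1],4),round(r[2],1))
E
```

```text
[ 0.44062701 -0.27020258  0.04529681] [-3.14062635 -0.00457436  1.08206671] [ 6.43165847  7.93701856 -3.71881167] 0.1735032782831588
5089 [ 0.4423 -0.2673  0.077 ] [ 0.4431 -0.2647] [0.0466 0.0467] 18.0
646 [ 0.5237 -0.2655  0.0267] [ 0.5244 -0.2663] [0.0154 0.0153] 44.2
```

View pics/w7.png

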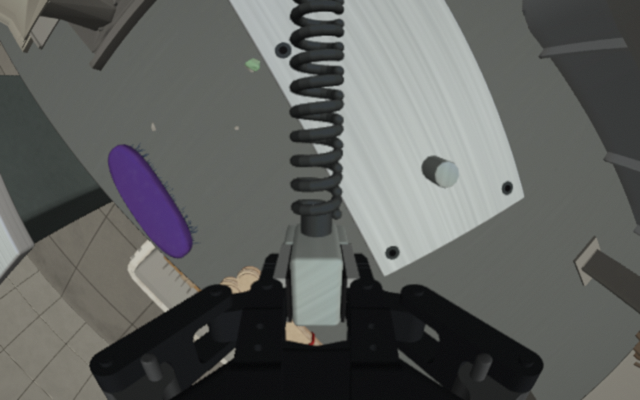

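The spring is stretched about 41 mm (10.2 N) and the post is visible at (440,172). I'll add a few mm of stretch and swing 28.7° round the pin.

Request:
{"name": "jog_arm", "arguments": {"series": [[-0.027, 0, 0, 0, 0, 0, 1], [-0.024, 0.083, 0, 0, 0, -0.044, 1], [-0.015, 0.165, 0, 0, 0, -0.089, 1], [-0.001, 0.246, 0, 0, 0, -0.133, 1], [0.019, 0.326, 0, 0, 0, -0.178, 1], [0.044, 0.405, 0, 0, 0, -0.222, 1], [0.075, 0.481, 0, 0, 0, -0.267, 1], [0.118, 0.568, 0, 0, 0, -0.319, 1], [0.118, 0.568, 0, 0, 0, -0.319, 1], [0.118, 0.568, 0, 0, 0, -0.319, 1]]}}

```text
t: 12.98
eef_pos: [0.5242, -0.293, 0.045]
eef_rot: [-3.141, -0.006, 1.585]
force: [2.7, 10.5, -0.5]
finger_gap: 0.0212
gripper_force: 69.4
```

```bash
python3 - <<'E'
from h import *
s=env.sense();p=s['eef_pos'];print(s['t'],p,np.degrees(s['eef_rot']),s['force'],s['moment'],p[:2]-[.523,-.1175])
f=grab('side','s2.png');g=grab('wrist')
a=f['img'][165:285,240:400,::-1];cv2.imwrite('pics/c8.png',np.vstack([cv2.resize(a,(400,300),interpolation=cv2.INTER_CUBIC),cv2.resize(g['img'][:,:,::-1],(400,250))]))
E
```

```text
12.9833 [ 0.52419016 -0.29295456  0.0449743 ] [-179.98566009   -0.36719157   90.8276383 ] [ 2.66539631 10.48585726 -0.52283683] [ 2.17085244 -0.65584775 -0.31603205] [ 0.00119016 -0.17545456]
```

View pics/c8.png

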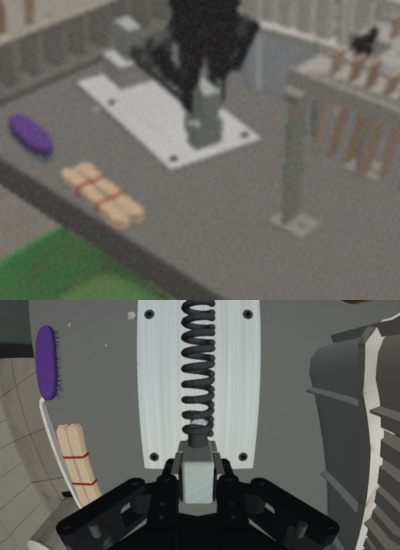

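That was the tenth picture: it shows the spring lined up along the plate over the post, with the gripper on the claw. From here I'll go by numbers. Letting back.

Request:
{"name": "jog_arm", "arguments": {"series": [[0.02, 0, 0, 0, 0, 0, 1], [0.04, 0, 0, 0, 0, 0, 1], [0.06, 0, 0, 0, 0, 0, 1], [0.08, 0, 0, 0, 0, 0, 1], [0.1, 0, 0, 0, 0, 0, 1], [0.1, 0, 0, 0, 0, 0, 1], [0.1, 0, 0, 0, 0, 0, 1]]}}

```text
t: 13.67
eef_pos: [0.5235, -0.2786, 0.0453]
eef_rot: [-3.141, -0.005, 1.584]
force: [2.6, 8.6, -0.4]
finger_gap: 0.021
gripper_force: 69.2
```

Request:
{"name": "jog_arm", "arguments": {"series": [[0.01, 0, 0, 0, 0, 0, 1], [0.02, 0, 0, 0, 0, 0, 1], [0.03, 0, 0, 0, 0, 0, 1], [0.04, 0, 0, 0, 0, 0, 1], [0.05, 0, 0, 0, 0, 0, 1], [0.05, 0, 0, 0, 0, 0, 1], [0.05, 0, 0, 0, 0, 0, 1]]}}

```text
t: 14.25
eef_pos: [0.5234, -0.2717, 0.0455]
eef_rot: [-3.142, -0.004, 1.583]
force: [2.1, 6.3, 0.8]
finger_gap: 0.0212
gripper_force: 69.3
```

Request:
{"name": "jog_arm", "arguments": {"series": [[0.01, 0, 0, 0, 0, 0, 1], [0.02, 0, 0, 0, 0, 0, 1], [0.025, 0, 0, 0, 0, 0, 1], [0.025, 0, 0, 0, 0, 0, 1], [0.025, 0, 0, 0, 0, 0, 1]]}}

```text
t: 14.67
eef_pos: [0.5235, -0.27, 0.0458]
eef_rot: [-3.141, 0.001, 1.583]
force: [1.2, -0.8, -1.4]
finger_gap: 0.0212
gripper_force: 69.1
```

Force on the tool dropped to zero, so the post is carrying the spring. Release and retreat.

Request:
{"name": "jog_arm", "arguments": {"series": [[0, 0, 0, 0, 0, 0, 0.5], [0, 0, 0, 0, 0, 0, 0], [0, 0, 0, 0, 0, 0, -0.5], [0, 0, 0, 0, 0, 0, -0.5], [0, 0, 0, 0, 0, 0, -0.5], [0, 0, -0.15, 0, 0, 0, -0.5], [0, 0, -0.3, 0, 0, 0, -0.5], [0, 0, -0.5, 0, 0, 0, -0.5], [0, 0, -0.7, 0, 0, 0, -0.5], [-0.2, 0, -0.7, 0, 0, 0, -0.5], [-0.3, 0, -0.7, 0, 0, 0, -0.5], [-0.3, 0, -0.7, 0, 0, 0, -0.5]]}}

```text
t: 15.67
eef_pos: [0.5245, -0.3172, 0.151]
eef_rot: [3.141, 0.002, 1.581]
force: [-0.9, -0.4, -0.6]
finger_gap: 0.0641
gripper_force: 0.0
```

```bash
python3 - <<'E'
from h import *
s=env.sense();p=s['eef_pos'];print(s['t'],p,s['finger_gap'])
f=grab('wrist','w9.png');w=fish(f).reshape(-1,3)
m=(w[:,2]>.066)&(w[:,2]<.09)&(abs(w[:,0]-.523)<.03)&(w[:,1]>-.31)&(w[:,1]<-.08);q=w[m]
for nm,k in(('head',q[:,1]>-.17),('claw',q[:,1]<-.22)):
    a=q[k]
    if len(a)>5:r=cv2.minAreaRect(a[:,:2].astype(np.float32));print(nm,len(a),a.mean(0).round(4),np.round(r[0],4),np.round(r[1],4),round(r[2],1),a.min(0).round(4),a.max(0).round(4))
P=cloud(grab('top')).reshape(-1,3)
for nm,c,z in(('brush',(.3559,-.199),.008),('tape',(.6995,-.064),.03)):
    a=P[(np.hypot(P[:,0]-c[0],P[:,1]-c[1])<.07)&(P[:,2]>z)&(P[:,2]<.055)];print(nm,a.mean(0).round(4))
E
```

```text
15.6667 [ 0.52446621 -0.31723472  0.15098552] 0.06406777261629054
claw 1528 [ 0.5242 -0.2705  0.076 ] [ 0.5241 -0.2711] [0.0364 0.0216] 89.0 [ 0.5131 -0.2893  0.0701] [ 0.535  -0.253   0.0784]
brush [nan nan nan]
tape [ 0.6994 -0.0633  0.0449]<stdin>:10: RuntimeWarning: Mean of empty slice.
  ret = um.true_divide(
```

The claw stays at 153.5 mm from the pin, so the spring is hooked and stretched. I'll retreat further and check that the pin head is still seated and the bystanders haven't moved.

Request:
{"name": "jog_arm", "arguments": {"series": [[-0.1, 0, -0.25, 0, 0, 0, -0.5], [-0.2, 0, -0.5, 0, 0, 0, -0.5], [-0.3, 0, -0.75, 0, 0, 0, -0.5], [-0.3, 0, -1, 0, 0, 0, -0.5], [-0.3, 0, -1, 0, 0, 0, -0.5], [-0.3, 0, -1, 0, 0, 0, -0.5]]}}

```text
t: 16.27
eef_pos: [0.5259, -0.3594, 0.3024]
eef_rot: [3.139, 0.001, 1.584]
force: [0.2, -0.6, -0.2]
finger_gap: 0.0643
gripper_force: 0.0
```

```bash
python3 - <<'E'
from h import *
f=grab('wrist','w10.png');W=fish(f);w=W.reshape(-1,3)
def box(nm,c,h,z0,z1):
    a=w[(abs(w[:,0]-c[0])<h)&(abs(w[:,1]-c[1])<h)&(w[:,2]>z0)&(w[:,2]<z1)]
    if len(a)>5:r=cv2.minAreaRect(a[:,:2].astype(np.float32));print(nm,len(a),a.mean(0).round(4),np.round(r[0],4),np.round(r[1],4),round(r[2],1))
box('head',(.523,-.118),.035,.066,.09);box('claw',(.524,-.271),.03,.066,.09)
box('brush',(.356,-.199),.06,.01,.04)
E
```

```text
claw 563 [ 0.5247 -0.2714  0.0759] [ 0.5247 -0.2713] [0.0212 0.0347] 0.7
brush 980 [ 0.3593 -0.2006  0.0192] [ 0.3582 -0.2   ] [0.0299 0.0838] 3.6
```

```bash
python3 - <<'E'
from h import *
for n in('wrist','top'):
    f=grab(n);w=(fish(f) if n=='wrist' else cloud(f)).reshape(-1,3)
    a=w[(abs(w[:,0]-.523)<.03)&(abs(w[:,1]+.118)<.035)&(f['z_map'].reshape(-1)>0)]
    print(n,len(a),np.histogram(a[:,2],[-.01,.01,.03,.045,.06,.066,.07,.075,.08,.085,.09,.1,.3]) if len(a) else '')
    b=a[(a[:,2]>.065)&(a[:,2]<.1)]
    if len(b):print(b.mean(0).round(4),b.min(0).round(4),b.max(0).round(4))
E
```

```text
wrist 818 (array([393,  85, 175, 144,  21,   0,   0,   0,   0,   0,   0,   0]), array([-0.01 ,  0.01 ,  0.03 ,  0.045,  0.06 ,  0.066,  0.07 ,  0.075,
        0.08 ,  0.085,  0.09 ,  0.1  ,  0.3  ]))
top 716 (array([201,  31, 230,  52,  15,  14,   6,  69,  97,   1,   0,   0]), array([-0.01 ,  0.01 ,  0.03 ,  0.045,  0.06 ,  0.066,  0.07 ,  0.075,
        0.08 ,  0.085,  0.09 ,  0.1  ,  0.3  ]))
[ 0.5198 -0.1202  0.0792] [ 0.5098 -0.1375  0.0651] [ 0.5306 -0.1027  0.0865]
```

```bash
python3 - <<'E'
from h import *
Z=[cloud(grab('top')) for _ in range(4)]
w=np.concatenate([z.reshape(-1,3) for z in Z])
def pl(nm,c,hx,hy,z0,z1):
    a=w[(abs(w[:,0]-c[0])<hx)&(abs(w[:,1]-c[1])<hy)&(w[:,2]>z0)&(w[:,2]<z1)]
    A=np.c_[a[:,0]-c[0],a[:,1]-c[1],np.ones(len(a))];s=np.linalg.lstsq(A,a[:,2],rcond=None)[0];print(nm,len(a),'med',np.median(a[:,2]).round(4),'slopes',s[:2].round(3),'z',s[2].round(4))
pl('head',(.5205,-.12),.008,.015,.07,.09);pl('claw',(.523,-.272),.008,.015,.066,.09);pl('block',(.52,-.118),.022,.022,.03,.042);pl('table',(.45,-.15),.03,.1,-.02,.02)
E
```

```text
head 465 med 0.0806 slopes [-0.008  0.027] z 0.0806
claw 0 med nan slopes [0. 0.] z 0.0
block 719 med 0.0349 slopes [-0.011 -0.012] z 0.035
table 1838 med 0.0037 slopes [-0.086  0.201] z -0.0096
  return _methods._mean(a, axis=axis, dtype=dtype,
  ret = ret.dtype.type(ret / rcount)
```

The head top sits 45.6 mm above the block (44 expected) and is slightly tilted, so the pin may have risen 1–2 mm during stretching. I'll press it down gently with shut fingertips.

Request:
{"name": "jog_arm", "arguments": {"series": [[0.25, 0, 0.2, 0, 0, 0, 1], [0.5, 0, 0.4, 0, 0, 0, 1], [0.75, 0, 0.6, 0, 0, 0, 1], [1, 0, 0.8, 0, 0, 0, 1], [1, 0, 1, 0, 0, 0, 1], [1, 0, 1, 0, 0, 0, 1], [1, 0, 1, 0, 0, 0, 1]]}}

```text
t: 17.2
eef_pos: [0.5204, -0.2073, 0.1479]
eef_rot: [-3.135, -0.002, 1.586]
force: [-0.2, -0.2, 1.0]
finger_gap: 0.0002
gripper_force: 0.0
```

Request:
{"name": "jog_arm", "arguments": {"series": [[0.2, 0, 0, 0, 0, 0, 1], [0.4, 0, 0, 0, 0, 0, 1], [0.58, 0, 0.05, 0, 0, 0, 1], [0.62, 0, 0.15, 0, 0, 0, 1], [0.62, 0, 0.25, 0, 0, 0, 1], [0.62, 0, 0.35, 0, 0, 0, 1], [0.62, 0, 0.38, 0, 0, 0, 1], [0.62, 0, 0.38, 0, 0, 0, 1]]}}

```text
t: 17.87
eef_pos: [0.5224, -0.1175, 0.0944]
eef_rot: [3.142, 0.0, 1.583]
force: [0.3, 0.2, 0.5]
finger_gap: 0.0004
gripper_force: 0.0
```

Request:
{"name": "jog_arm", "arguments": {"series": [[0, 0, 0.04, 0, 0, 0, 1], [0, 0, 0.06, 0, 0, 0, 1], [0, 0, 0.075, 0, 0, 0, 1], [0, 0, 0.085, 0, 0, 0, 1], [0, 0, 0.085, 0, 0, 0, 1]]}}

```text
t: 18.28
eef_pos: [0.522, -0.1166, 0.0814]
eef_rot: [3.141, 0.0, 1.584]
force: [-0.9, 0.7, 0.9]
finger_gap: 0.0001
gripper_force: 0.0
```

Request:
{"name": "jog_arm", "arguments": {"series": [[0, 0, 0.005, 0, 0, 0, 1], [0, 0, 0.01, 0, 0, 0, 1], [0, 0, 0.01, 0, 0, 0, 1], [0, 0, 0.01, 0, 0, 0, 1]]}}

```text
t: 18.62
eef_pos: [0.5222, -0.1163, 0.0802]
eef_rot: [3.141, -0.0, 1.584]
force: [-1.2, 0.9, 5.4]
finger_gap: 0.0002
gripper_force: 2.5
```

Request:
{"name": "jog_arm", "arguments": {"series": [[0, 0, 0.005, 0, 0, 0, 1], [0, 0, 0.01, 0, 0, 0, 1], [0, 0, 0.01, 0, 0, 0, 1]]}}

```text
t: 18.87
eef_pos: [0.5226, -0.1162, 0.0801]
eef_rot: [3.14, -0.0, 1.584]
force: [-4.3, 2.8, 18.0]
finger_gap: -0.0001
gripper_force: 8.6
```

Request:
{"name": "jog_arm", "arguments": {"series": [[0, 0, -0.1, 0, 0, 0, 1], [0, 0, -0.3, 0, 0, 0, 1], [0, 0, -0.5, 0, 0, 0, 1], [0, 0, -0.75, 0, 0, 0, 1], [-0.25, 0, -1, 0, 0, 0, 1], [-0.5, 0, -1, 0, 0, 0, 1], [-0.75, 0, -1, 0, 0, 0, 1], [-0.75, 0, -1, 0, 0, 0, 1], [-0.75, 0, -1, 0, 0, 0, 1]]}}

```text
t: 19.62
eef_pos: [0.523, -0.2309, 0.2279]
eef_rot: [-3.141, 0.0, 1.58]
force: [0.0, 1.3, -0.2]
finger_gap: 0.0001
gripper_force: 0.0
```

```bash
python3 - <<'E'
from h import *
w=np.concatenate([cloud(grab('top')).reshape(-1,3) for _ in range(4)])
v=fish(grab('wrist')).reshape(-1,3)
def pl(nm,w,c,hx,hy,z0,z1):
    a=w[(abs(w[:,0]-c[0])<hx)&(abs(w[:,1]-c[1])<hy)&(w[:,2]>z0)&(w[:,2]<z1)]
    if len(a)>9:print(nm,len(a),'mean',a.mean(0).round(4),'med',np.median(a[:,2]).round(4))
pl('head',w,(.5205,-.12),.008,.015,.07,.09);pl('block',w,(.52,-.118),.022,.022,.03,.042)
pl('wclaw',v,(.524,-.271),.03,.03,.066,.09);pl('whead',v,(.522,-.118),.02,.03,.066,.09)
pl('brush',v,(.356,-.199),.06,.06,.01,.04)
print(env.sense()['t'],env.sense()['eef_pos'])
E
```

```text
wclaw 716 mean [ 0.5234 -0.2671  0.0754] med 0.076
whead 885 mean [ 0.5228 -0.1192  0.0773] med 0.0774
brush 1358 mean [ 0.3594 -0.1981  0.0192] med 0.0196
19.8667 [ 0.52312548 -0.22763095  0.22783144]
```

```bash
python3 - <<'E'
from h import *
v=fish(grab('wrist')).reshape(-1,3)
a=v[(abs(v[:,0]-.524)<.03)&(abs(v[:,1]+.271)<.04)&(v[:,2]>.07)&(v[:,2]<.09)]
lo,hi=np.percentile(a[:,1],[1,99]);print(lo,hi,np.percentile(a[:,0],[1,99]))
if abs(hi+.253)<.003: print(env.finish_job())
E
```

```text
-0.28463379522999643 -0.2516952498217494 [0.51281121 0.53439453]
the job is handed in; nothing more can be done
None
```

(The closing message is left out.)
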